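# Empty the washer tray and present the lever over its fixture

## Task

Clear the parts washer's drain tray: first put both copper-coloured flanged hubs into the blue tote, lowering each inside before letting go. Then pick up the dark lever by its balance point and finish while holding it still and level about 5 cm above the two pins of the green fixture, boss over the thick pin and eye over the thin one, without it touching the fixture; do not put it down or let go. Leave the spark plug and everything else where it is.

Things in the scene. Friction and masses are not known exactly. Their poses are not given: they have to be found in the camera images.
- tray: fixed shallow aluminium drain tray in front of the parts washer, 280 mm (its x) by 300 mm (its y), floor 5 mm thick, walls 5 mm thick and 20 mm high measured from the bench. Origin: centre of its underside. It holds the lever (in the near half) and the two hubs and a spark plug (in the far half).
- hub_a: first copper-coloured flanged casting (0.2 to 0.33 kg), standing upright in the tray: round flange 52 mm across and 12 mm thick at the bottom, round neck 32 mm across above it, 46 mm tall in all. Origin: centre of its underside. Grip the neck from above, fingertips at least 3 mm above the flange; across the tray's short (x) side the fingers have the most room.
- hub_b: second casting, the same as hub_a; which hub stands nearer the spark plug varies.
- tote: fixed blue open box, 200 mm (its x) by 160 mm (its y), walls 4 mm thick and 60 mm high, floor 4 mm thick. Origin: centre of its underside. It stands on the left or on the right of the tray. Both hubs fit side by side along its x.
- lever: dark steel lever, 185 mm long, 0.48 to 0.75 kg, lying level in the tray: heavy round boss (44 mm across, 36 mm tall, 24 mm bore) at one end, small eye (26 mm across, 32 mm tall, 12 mm bore) at the other, joined by a straight arm. Origin: at underside height, directly below the balance point. x points along the arm from boss to eye (in the tray roughly to the robot's right), z up.
- balance (a point): the balance point (centre of mass along the arm), mid-height of the lever's arm: 52 mm from the boss axis, 98 mm from the eye axis, 22 mm above the underside of boss and eye. The arm is 16 mm wide and 16 mm thick, its underside 14 mm above the underside of boss and eye (19 mm above the bench in the tray); grip it across its width. Nothing on the lever marks the point.
- boss (a point): axis of the lever's boss at its underside.
- eye (a point): axis of the lever's eye at its underside.
- fixture: fixed green plate 210 mm (its x) by 70 mm, 14 mm thick, two upright steel pins 150 mm apart on its centre line: thick (20 mm) for the boss, thin (8 mm) for the eye; tops 50 mm above the bench. Origin: centre of its underside; x points from thick to thin pin, roughly to the robot's right. It stands on the side of the tray where the tote is not.
- pin_big (a point): centre of the top of the thick pin.
- pin_small (a point): centre of the top of the thin pin.
- spark_plug: white spark plug, 56 mm tall, 20 mm across, standing in the tray beside the hubs; it stays where it is. Origin: centre of its underside.
- tape_roll: red ring of tape, 90 mm across, 22 mm high, lying flat; leave it alone. Origin: centre of its underside.
- socket: bright steel socket, 28 mm across, 38 mm tall, standing upright; leave it alone. Origin: centre of its underside.
- spray_can: spray can, 56 mm across, 160 mm tall, standing upright behind the place on the robot's right; leave it alone. Origin: centre of its underside.
- jar: jar with white cap, 70 mm across, 100 mm tall, standing upright behind the place on the robot's left; leave it alone. Origin: centre of its underside.
- wrench: steel wrench, 180 mm long, 8 mm thick, lying flat and pointing away from the robot at the left; leave it alone. Origin: mid-length on its underside.
- screwdriver: screwdriver with red handle, 200 mm long, 26 mm thick, lying and pointing away from the robot at the right; leave it alone. Origin: mid-length on its underside.

How it is judged:
By the outcome, as a careful person would: the job done as asked, in the order asked, and still so for the second after the job is handed in, while the arm keeps its last pose, push and grip.
It also fails if it takes over 67 s, if anything falls off the work surface, if the arm or the gripper's body presses on something with over 40 N, if the wrist force passes 120 N, or if a joint passes its speed limit or range.

## Robot

A 6-joint arm with a two-finger parallel gripper is mounted at the origin on the work surface. World frame = base frame: x ahead of the robot, y to its left, z up, the work surface at z = 0. Lengths are in m, angles in degrees, forces in N, time in s.
With the tool pointing down it reaches from about 0.3 to 0.75 m from the base axis. Payload 8.5 kg.
Tool frame: the origin (TCP) lies on the centre line of the jaws, within the pads' length; the fingertips stand 14 mm ahead of it and the grasp point (between the pads) lies 5 mm behind it; z points along the fingers, x is the direction in which the jaws open and shut, and the axes are right-handed (so a half turn about z gives the same grasp; the last joint's range is limited). The gripper opens to 85 mm and grips with 20 to 120 N. Pads are 22 mm wide; open, the fingers measure 114 mm over their backs; the gripper's body (76 mm by 85 mm) begins 54 mm behind the grasp point. The pads swing forward as they close: fully open they stand 13 mm farther back than shut.
Start: joints at [-12.336, 21.807, 74.336, -0, 83.858, -12.336], TCP at [0.55, 0, 0.245] pointing down, gripper open.
Joint ranges: [-178.18, 178.18], [-50.72, 133.34], [12.68, 142.11], [-81.47, 261.47], [9.98, 163.14], [-165.26, 165.26]. Speed limits (degrees/s): [136.94, 136.94, 180, 180, 180, 180].

## Interface

Orientations are given as a 3x3 rotation matrix whose columns are the frame's x, y, z axes.
In Python, from rig import * gives the robot as it stands.
- The arm moves only by the shell command python3 -m crank 'ROWS' [FORCE]. ROWS is JSON, one flat list of numbers, 7 for each row, row after row: the turn, a rotation vector about the world's x, y, z in rad, then the shift along the world's x, y, z in m, then the opening in per cent of the stroke, from 0 (shut) to 100 (fully open). A call has 1 to 20 rows; each row shifts and turns the commanded pose from where the row before left it; what a row does not reach is not made up. A row lasts 1/10 s, in which the tool goes at most 50 mm and 8.59 degrees, less where a joint would pass 70% of its speed; a pose out of reach is approached as far as the arm can. A call is refused whole if a number of a shift passes 0.05 or a number of a turn 0.15, either way. A call with a gripper value outside its range is refused whole. The fingers move at their own pace and stop on an object; FORCE is the grip in N (left out, the last holds). Time passes only in rows, so rows that do not move let the fingers close. It gives the time, the measured TCP pose, the force and the opening at its end, in the units of the state.
- observe(): the state, without advancing time (a new reading comes with each control period).
- get_image(name): name is "scene" or "side" or "wrist"; returns a dict with "frame" (480x640x3 uint8, red, green, blue), "fov_y" (degrees; the focal length in pixels is half the picture's height over the tangent of half this angle, whatever the lens; pixels are square), "cx", "cy" (the principal point, pixels), "k1" (the pictures are not rectified: a ray, as slopes to the right and down, at radius r is drawn at 1 + k1 r^2 times it, then the intrinsics apply), "world_to_cam" (4x4, takes a point from world to camera coordinates). Camera axes: x right, y up, looking along -z (the intrinsics and any distortion apply to the point x, -y, -z); pixel columns grow to the right and rows downward; lengths in m; the calibration is good to about 2 mm. A picture is of the moment at which its call begins. There is no depth.
- close_job(): hands the job in, once; it reports no verdict.
The state is a dict: "time_s": time; "q": joint angles; "qvel": joint speeds; "joint_efforts": joint torques, N m; "position": TCP position; "tool_rot": TCP orientation; "ft_force": force on the tool from outside, world axes, zero at the start; "wrist_torque": the same for the moment, N m; "grip_width": finger opening in m.
Only numpy, scipy, OpenCV 4.12 (cv2) and the standard library are available. Lean on these libraries where they do the work, as an engineer would, in place of code of your own. Each camera call takes 0.05 s, during which the arm holds its last target. There are 200 camera calls.

## Working session

There is one attempt and no reset: what is moved stays moved. The work goes in short steps, Python scripts to look and compute and a shell command to move; the robot and the scene stay as the last step left them, time stands still between calls to the robot, and variables do not carry over. Pictures are saved under pics/ and viewed, about 8 in all and at most 12, crops included, and the job is handed in when it is done.

```bash
mkdir -p pics
cat > h.py <<'E'
from rig import *
import numpy as np, cv2
def shot(n,fn=None):
    im=get_image(n)
    np.savez(f'{fn or n}.npz',**im)
    if fn: cv2.imwrite(f'pics/{fn}.png',cv2.cvtColor(im['frame'],cv2.COLOR_RGB2BGR))
    return im
def K(im):
    f=240/np.tan(np.radians(float(im['fov_y']))/2)
    return np.array([[f,0,float(im['cx'])],[0,f,float(im['cy'])],[0,0,1]])
def ray(im,uv):
    p=cv2.undistortPoints(np.array(uv,float).reshape(-1,1,2),K(im),np.array([float(im['k1']),0,0,0,0])).reshape(-1,2)
    T=np.array(im['world_to_cam']);R=T[:3,:3];o=-R.T@T[:3,3]
    d=np.c_[p[:,0],-p[:,1],-np.ones(len(p))]@R
    return o,d
def onz(im,uv,z):
    o,d=ray(im,uv); return o+d*((z-o[2])/d[:,2])[:,None]
def proj(im,P):
    T=np.array(im['world_to_cam']);c=np.atleast_2d(P)@T[:3,:3].T+T[:3,3]
    x=np.c_[c[:,0]/-c[:,2],-c[:,1]/-c[:,2]]; r2=(x**2).sum(1)[:,None]
    x=x*(1+float(im['k1'])*r2); k=K(im); return x*k[0,0]+k[:2,2]
def load(fn): return {k:v for k,v in np.load(f'{fn}.npz').items()}
E
python3 - <<'E'
from h import *
a=shot('scene','scene0');b=shot('side','side0');c=shot('wrist','wrist0')
for i in (a,b,c): 
    o,d=ray(i,[[320,240]]);print(o,d,i['fov_y'],i['k1'])
print(observe())
E
```

```text
[1.60786847 0.32279018 0.82900973] [[-0.76916275 -0.23714861 -0.59344026]] 47.14005592752191 -0.17361237838733584
[0.11875498 1.10385736 0.81934321] [[ 0.32629057 -0.78734173 -0.5231506 ]] 43.34519327570791 -0.0386033719476412
[0.54881728 0.06784199 0.37281008] [[ 7.39679953e-04 -2.86554586e-01 -9.58240946e-01]] 71.13556467875529 -0.06253160472207286
{'time_s': 0.15, 'q': array([-1.23359643e+01,  2.18340479e+01,  7.43705623e+01,  7.66975357e-04,
        8.38574106e+01, -1.23368429e+01]), 'qvel': array([-0.07178447, -0.1252286 , -0.12633328,  0.08322949, -0.03877974,
       -0.02700881]), 'joint_efforts': array([ 1.94521621e-03, -4.48624384e+01, -2.31344014e+01, -1.86937300e-04,
        3.77541786e-03, -1.65174959e-05]), 'position': array([5.49810234e-01, 4.07258819e-05, 2.44860373e-01]), 'tool_rot': array([[ 9.99999444e-01,  1.37648873e-05, -1.05463084e-03],
       [ 1.40225032e-05, -9.99999970e-01,  2.44264207e-04],
       [-1.05462744e-03, -2.44278860e-04, -9.99999414e-01]]), 'ft_force': array([ 0.82332598, -0.40001779, -0.13282507]), 'wrist_torque': array([ 0.00383884, -0.02058513,  0.02112834]), 'grip_width': 0.08521272665173914}
```

View pics/scene0.png

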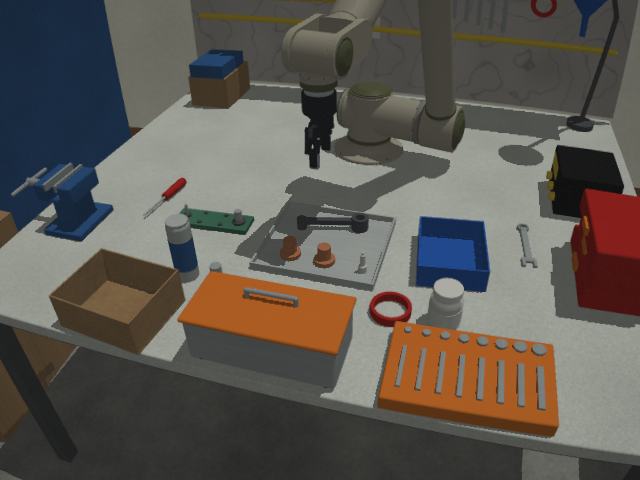

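View pics/wrist0.png

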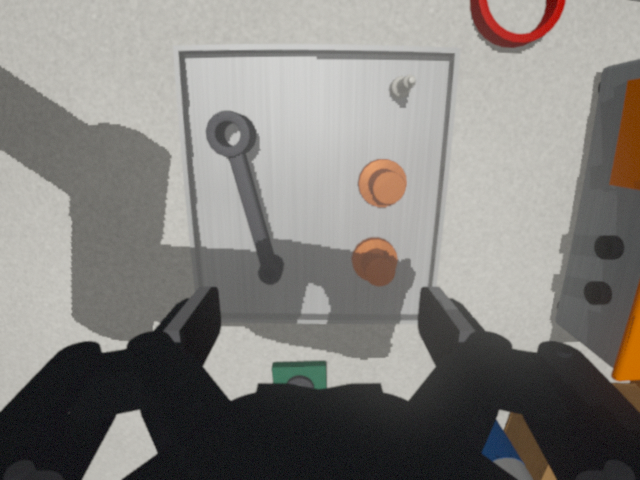

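View pics/side0.png

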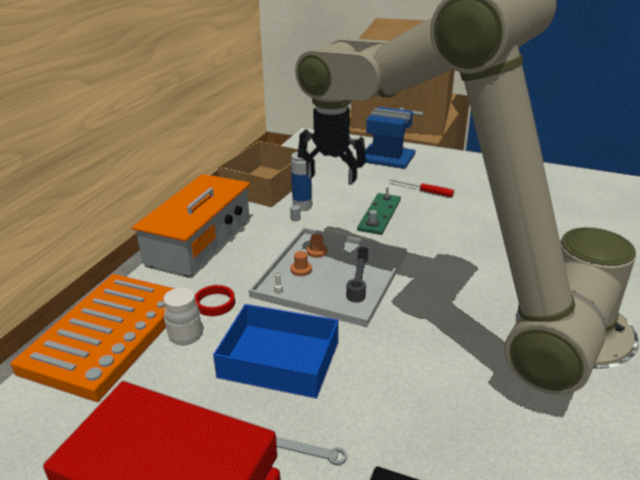

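The scene shows the tote at the robot's left and the fixture at its right. In the wrist view, the hubs are near (383,185) and (375,262), the plug is at (402,88), the lever boss is at (232,133) and its eye is at (270,268). Next I'll measure these points.

Run:
```python
from h import *
w=load('wrist0');s=load('scene0');d=load('side0')
def mask(im,lo,hi): return cv2.inRange(cv2.cvtColor(im['frame'],cv2.COLOR_RGB2HSV),lo,hi)
def comps(m,amin):
    n,l,st,c=cv2.connectedComponentsWithStats(m)
    return [(st[i],c[i],l==i) for i in range(1,n) if st[i][4]>amin]
for nm,im in (('w',w),('s',s),('d',d)):
    for st,c,_ in comps(mask(im,(3,90,40),(14,255,255)),60):
        print(nm,'cu',st,c.round(1), onz(im,[c],0.025).round(4) if st[4]<5000 else '')
    for st,c,m in comps(mask(im,(60,80,20),(85,255,255)),150):
        r=cv2.minAreaRect(np.argwhere(m)[:,::-1].astype(np.float32)); print(nm,'green',st,onz(im,cv2.boxPoints(r),0.014).round(3).tolist())
for nm,im in (('s',s),('d',d)):
    for st,c,m in comps(mask(im,(108,120,30),(125,255,255)),1500):
        h=cv2.convexHull(np.argwhere(m)[:,::-1].astype(np.int32)); a=cv2.approxPolyDP(h,6,True)[:,0]; print(nm,'blue',st,a.tolist(),onz(im,a,0.06).round(3).tolist())
A=cv2.resize(w['frame'][60:300,190:430],None,fx=2.5,fy=2.5,interpolation=cv2.INTER_CUBIC)
B=np.vstack([cv2.resize(s['frame'][200:250,180:260],(200,125)),cv2.resize(d['frame'][185:240,350:408],(200,190)),cv2.resize(s['frame'][210:290,410:495],(200,188)),np.zeros((97,200,3),np.uint8)])
cv2.imwrite('pics/m1.png',np.hstack([A,B])[:,:,::-1])
```

```text
w cu [ 609   78   31  112 1834] [626.6 146.3] [[0.8756 0.0678 0.025 ]]
w cu [ 359  160   47   47 1748] [382.1 182.5] [[0.6133 0.026  0.025 ]]
w cu [ 352  238   45   48 1625] [375.  260.9] [[ 0.6097 -0.0602  0.025 ]]
w cu [612 279  28 109 390] [627.  335.9] [[ 0.9378 -0.163   0.025 ]]
w green [273 362  53  28 959] [[0.49, -0.2, 0.014], [0.556, -0.199, 0.014], [0.556, -0.241, 0.014], [0.488, -0.241, 0.014]]
s cu [581 215   9  41 248] [584.6 234. ] [[0.3688 0.6521 0.025 ]]
s cu [280 236  21  25 384] [289.7 249.1] [[ 0.6198 -0.059   0.025 ]]
s cu [314 243  21  25 393] [323.9 256. ] [[0.6246 0.0284 0.025 ]]
s cu [572 251   7  21 120] [574.8 260.9] [[0.4922 0.6162 0.025 ]]
s cu [ 177  271  179   85 8990] [270.2 312.5] 
s cu [  378   320   181   117 13039] [468.5 380.6] 
s green [189 209  65  25 902] [[0.585, -0.358, 0.014], [0.504, -0.394, 0.014], [0.494, -0.205, 0.014], [0.573, -0.179, 0.014]]
d cu [ 132  173  118   69 2117] [191.  208.3] [[ 1.01   -0.1161  0.025 ]]
d cu [191 224  25  34 311] [203.  240.3] [[0.8887 0.0182 0.025 ]]
d cu [291 234  36  42 721] [308.2 255.6] [[ 0.6134 -0.0144  0.025 ]]
d cu [  10  272  164  130 6113] [ 95.8 339.5] 
d cu [ 67 281  15  16  64] [ 73.7 288.6] [[1.0517 0.3055 0.025 ]]
d cu [ 43 291  24  26 120] [ 56.5 305.7] [[1.0429 0.3696 0.025 ]]
d cu [  0 335  24  14  71] [ 10.6 342. ] [[1.0441 0.4981 0.025 ]]
d green [358 194  42  40 722] [[0.554, -0.198, 0.014], [0.565, -0.456, 0.014], [0.489, -0.404, 0.014], [0.487, -0.16, 0.014]]
s blue [ 416  216   74   76 4517] [[484, 291], [416, 284], [421, 216], [483, 222]] [[0.697, 0.4, 0.06], [0.711, 0.257, 0.06], [0.45, 0.232, 0.06], [0.437, 0.385, 0.06]]
d blue [ 214  305  124   93 7077] [[337, 320], [316, 397], [217, 377], [214, 353], [244, 305]] [[0.447, 0.229, 0.06], [0.407, 0.433, 0.06], [0.587, 0.455, 0.06], [0.624, 0.403, 0.06], [0.641, 0.254, 0.06]]
```

View pics/m1.png

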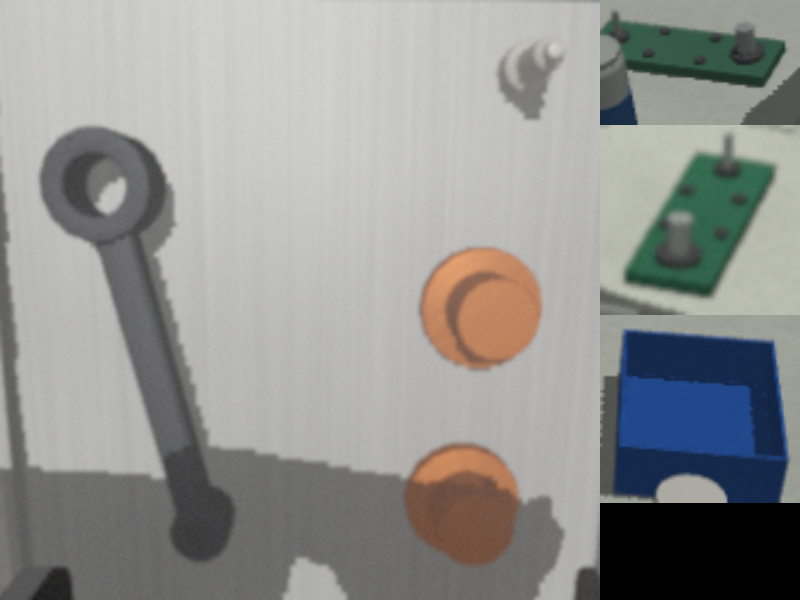

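The enlarged crop shows hub neck tops at about (496,319) and (475,523), with flanges at about (481,308) and (462,503). The boss top is at about (95,184) and the eye top at about (201,529). Both pins and the open tote are also visible.

Run:
```python
from h import *
w=load('wrist0');s=load('scene0');d=load('side0')
f=lambda p:(np.array(p)+.5)/2.5+[190,60]-.5
for n,p,z in (('h1top',(496,319),.051),('h1fl',(481,308),.017),('h2top',(475,523),.051),('h2fl',(462,503),.017),('boss',(95,184),.041),('eye',(201,529),.037),('plugtop',(555,50),.061)):
    print(n,onz(w,[f(p)],z).round(4))
# pins tops from s and d
k=lambda p,o,sx,sy:[o[0]+(p[0]+.5)/sx-.5,o[1]+(p[1]+.5)/sy-.5]
for n,a,b in (('big',(745-600,27),(680-600,217-125)),('small',(615-600,13),(728-600,136-125))):
    print(n,onz(s,[k(a,(180,200),2.5,2.5)],.05).round(4),onz(d,[k(b,(350,185),200/58,190/55)],.05).round(4))
# tote bottom corners inside z=.004 & rim, scene crop scale 200/85,188/80
for p,z in (((25,15),.06),((173,27),.06),((187,143),.06),((17,135),.06)): print('tote',onz(s,[k(p,(410,210),200/85,188/80)],z).round(3))
# side rim visible corners
```

```text
h1top [[0.6145 0.0245 0.051 ]]
h1fl [[0.6148 0.0246 0.017 ]]
h2top [[ 0.6105 -0.0594  0.051 ]]
h2fl [[ 0.6106 -0.0631  0.017 ]]
boss [[0.4606 0.075  0.041 ]]
eye [[ 0.4955 -0.0678  0.037 ]]
plugtop [[0.6286 0.1199 0.061 ]]
big [[ 0.5283 -0.232   0.05  ]] [[ 0.5237 -0.2389  0.05  ]]
small [[ 0.5374 -0.3801  0.05  ]] [[ 0.5296 -0.3843  0.05  ]]
tote [[0.451 0.23  0.06 ]]
tote [[0.433 0.386 0.06 ]]
tote [[0.626 0.408 0.06 ]]
tote [[0.654 0.251 0.06 ]]
```

```bash
python3 -m crank '[0,0,0,0.013,0.005,-0.025,70, 0,0,0,0.013,0.005,-0.025,70, 0,0,0,0.013,0.005,-0.025,70, 0,0,0,0.013,0.005,-0.025,70, 0,0,0,0.0125,0.0045,-0.025,70, 0,0,0,0,0,0,70, 0,0,0,0,0,0,70]' 40
python3 - <<'E'
from h import *
shot('wrist','wrist1')
E
```

```text
time_s: 0.85
position: [0.6143, 0.0245, 0.1204]
tool_rot: [[1.0, 0.0, -0.001], [0.0, -1.0, 0.0], [-0.001, -0.0, -1.0]]
ft_force: [-0.2, -0.9, 0.7]
grip_width: 0.0596
```

View pics/wrist1.png

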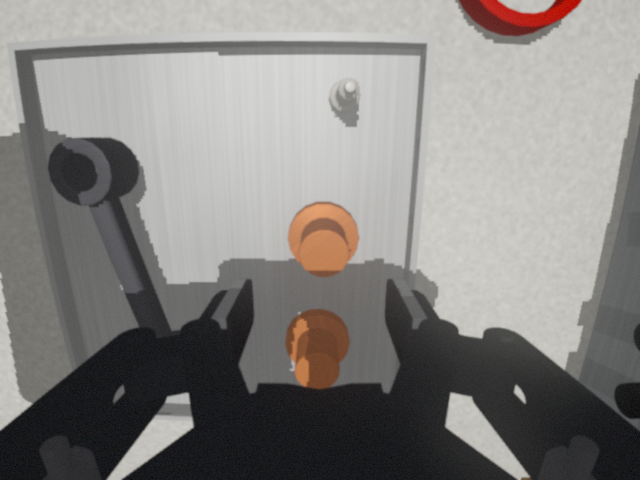

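The hub is centred between the fingers in x, with its neck top at about (324,251) and its flange at about (323,238). I'll check y and also re-measure the lever.

Run:
```python
from h import *
w=load('wrist1')
for n,p,z in (('h1top',(324,251),.051),('h1fl',(323,236),.017),('h2top',(317,371),.051),('h2fl',(317.5,344),.017),('boss',(80,171),.041),('plugtop',(350,87),.061)): print(n,onz(w,[p],z).round(4))
```

```text
h1top [[0.616  0.0261 0.051 ]]
h1fl [[0.6157 0.026  0.017 ]]
h2top [[ 0.6115 -0.0623  0.051 ]]
h2fl [[ 0.6117 -0.0632  0.017 ]]
boss [[0.4617 0.0755 0.041 ]]
plugtop [[0.6291 0.1196 0.061 ]]
```

```bash
python3 -m crank '[0,0,0,0.001,0.001,-0.02,70, 0,0,0,0,0,-0.02,70, 0,0,0,0,0,-0.02,70, 0,0,0,0,0,-0.015,70, 0,0,0,0,0,-0.008,70, 0,0,0,0,0,0,70, 0,0,0,0,0,0,30, 0,0,0,0,0,0,25, 0,0,0,0,0,0,20, 0,0,0,0,0,0,15, 0,0,0,0,0,0,10, 0,0,0,0,0,0,10, 0,0,0,0,0,0,10]' 40
```

```text
time_s: 2.2
position: [0.6162, 0.0254, 0.0389]
tool_rot: [[1.0, 0.0, 0.003], [0.0, -1.0, -0.0], [0.003, 0.0, -1.0]]
ft_force: [-1.2, -0.3, 5.9]
grip_width: 0.0304
```

```bash
python3 -m crank '[0,0,0,0,0,0.01,10, 0,0,0,0,0,0.03,10, 0,0,0,0,0,0.04,10, 0,0,0,0,0,0.04,10, 0,0,0,-0.003,0.02,0,10, 0,0,0,-0.003,0.03,0,10, 0,0,0,-0.003,0.03,0,10, 0,0,0,-0.003,0.03,0,10, 0,0,0,-0.003,0.03,0,10, 0,0,0,-0.003,0.03,0,10, 0,0,0,-0.003,0.03,0,10, 0,0,0,-0.003,0.03,0,10, 0,0,0,-0.003,0.03,0,10, 0,0,0,-0.003,0.02,0,10, 0,0,0,0,0.017,0,10, 0,0,0,0,0,0,10, 0,0,0,0,0,0,10]'
python3 - <<'E'
from h import *
shot('wrist','wrist2');shot('scene','scene2')
w=load('wrist2')
E
```

```text
time_s: 3.9
position: [0.5856, 0.3221, 0.1574]
tool_rot: [[1.0, 0.0, -0.0], [0.0, -1.0, -0.0], [-0.0, 0.0, -1.0]]
ft_force: [-0.7, -1.1, -2.6]
grip_width: 0.0306
```

View pics/wrist2.png

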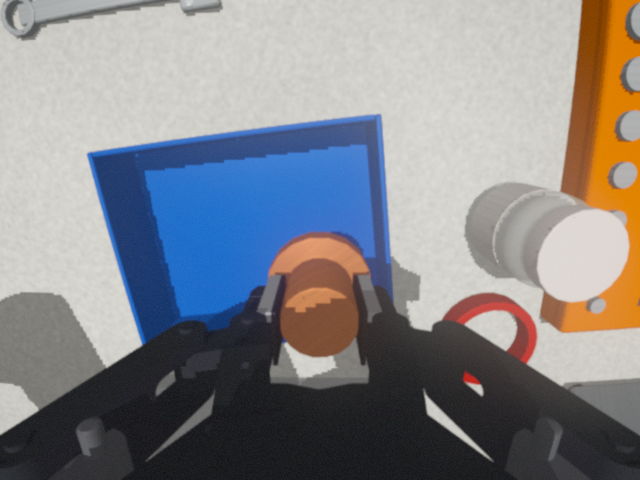

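The hub is held over the tote. The visible far-side rim corners are at (91,153) and (381,116).

Run:
```python
from h import *
w=load('wrist2')
c=onz(w,[(91,153),(381,116)],.06)[:,:2];print(c)
e=(c[1]-c[0])/np.linalg.norm(c[1]-c[0]);n=np.array([e[1],-e[0]])
m=c.mean(0)+.08*n
print(np.linalg.norm(c[1]-c[0]),e,m,m+.045*e,m-.045*e)
```

```text
[[0.43007464 0.38359233]
 [0.6238717  0.40534831]]
0.195014418779491 [0.9937576  0.11156087] [0.53589804 0.31496971] [0.58061713 0.31998995] [0.49117895 0.30994947]
```

```bash
python3 -m crank '[0,0,0,-0.004,-0.002,-0.02,10, 0,0,0,0,0,-0.03,10, 0,0,0,0,0,-0.03,10, 0,0,0,0,0,-0.02,10, 0,0,0,0,0,-0.01,10, 0,0,0,0,0,-0.006,10, 0,0,0,0,0,0,10, 0,0,0,0,0,0,10]'
```

```text
time_s: 4.8
position: [0.5821, 0.3205, 0.0424]
tool_rot: [[1.0, -0.0, 0.002], [-0.0, -1.0, 0.001], [0.002, -0.001, -1.0]]
ft_force: [0.6, -0.7, -2.3]
grip_width: 0.0305
```

```bash
python3 -m crank '[0,0,0,0,0,-0.003,10, 0,0,0,0,0,-0.001,10, 0,0,0,0,0,0,10, 0,0,0,0,0,0,30, 0,0,0,0,0,0,45, 0,0,0,0,0,0,52, 0,0,0,0,0,0,52, 0,0,0,0,0,0.015,52, 0,0,0,0,0,0.03,52, 0,0,0,0,0,0.04,52, 0,0,0,0,0,0.04,52]'
python3 -m crank '[0,0,0,0.003,-0.03,0,70, 0,0,0,0.003,-0.04,0,70, 0,0,0,0.003,-0.04,0,70, 0,0,0,0.003,-0.04,0,70, 0,0,0,0.003,-0.04,0,70, 0,0,0,0.003,-0.04,0,70, 0,0,0,0.003,-0.04,0,70, 0,0,0,0.003,-0.04,0,70, 0,0,0,0.003,-0.03,0,70, 0,0,0,0.002,-0.02,0,70, 0,0,0,0.001,-0.018,0,70, 0,0,0,0,-0.004,-0.02,70, 0,0,0,0,0,-0.02,70, 0,0,0,0,0,0,70, 0,0,0,0,0,0,70]'
python3 - <<'E'
from h import *
shot('wrist','wrist3')
E
```

```text
time_s: 5.9
position: [0.5813, 0.3204, 0.1648]
tool_rot: [[1.0, -0.0, 0.0], [-0.0, -1.0, 0.0], [0.0, -0.0, -1.0]]
ft_force: [-0.0, 0.5, -0.0]
grip_width: 0.0442
time_s: 7.4
position: [0.6117, -0.0614, 0.1232]
tool_rot: [[1.0, 0.0, 0.001], [0.0, -1.0, -0.0], [0.001, 0.0, -1.0]]
ft_force: [-0.1, -0.3, 0.8]
grip_width: 0.0598
```

View pics/wrist3.png

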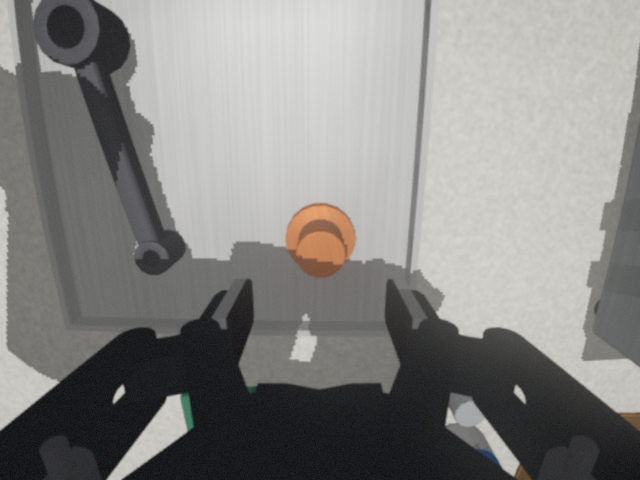

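Hub 2's flange is at (321,238), centred between the jaws. The lever is also visible, with its boss top at about (68,29) and its eye top at about (153,257).

```bash
python3 - <<'E'
from h import *
w=load('wrist3')
for n,p,z in (('h2fl',(321,237),.017),('h2top',(321,252),.051),('boss',(68,29),.041),('eye',(152,258),.037)): print(n,onz(w,[p],z).round(4))
E
python3 -m crank '[0,0,0,0,0.001,-0.02,70, 0,0,0,0,0,-0.02,70, 0,0,0,0,0,-0.02,70, 0,0,0,0,0,-0.016,70, 0,0,0,0,0,-0.009,70, 0,0,0,0,0,0,70, 0,0,0,0,0,0,30, 0,0,0,0,0,0,25, 0,0,0,0,0,0,20, 0,0,0,0,0,0,15, 0,0,0,0,0,0,10, 0,0,0,0,0,0,10, 0,0,0,0,0,0,10]' 40
```

```text
h2fl [[ 0.6119 -0.0614  0.017 ]]
h2top [[ 0.6117 -0.0613  0.051 ]]
boss [[0.4624 0.073  0.041 ]]
eye [[ 0.4955 -0.0707  0.037 ]]
time_s: 8.75
position: [0.6122, -0.0606, 0.0387]
tool_rot: [[1.0, 0.0, 0.003], [0.0, -1.0, -0.001], [0.003, 0.001, -1.0]]
ft_force: [-0.3, 0.7, 6.6]
grip_width: 0.0305
```

```bash
python3 -m crank '[0,0,0,0,0,0.01,10, 0,0,0,0,0,0.03,10, 0,0,0,0,0,0.04,10, 0,0,0,0,0,0.04,10, 0,0,0,-0.006,0.02,0,10, 0,0,0,-0.01,0.03,0,10, 0,0,0,-0.01,0.03,0,10, 0,0,0,-0.01,0.03,0,10, 0,0,0,-0.01,0.03,0,10, 0,0,0,-0.01,0.03,0,10, 0,0,0,-0.01,0.03,0,10, 0,0,0,-0.01,0.03,0,10, 0,0,0,-0.01,0.03,0,10, 0,0,0,-0.01,0.03,0,10, 0,0,0,-0.01,0.03,0,10, 0,0,0,-0.01,0.03,0,10, 0,0,0,-0.005,0.02,0,10, 0,0,0,0,0,0,10, 0,0,0,0,0,0,10]'
python3 - <<'E'
from h import *
shot('wrist','wrist4')
E
```

```text
time_s: 10.65
position: [0.4896, 0.3096, 0.1566]
tool_rot: [[1.0, 0.001, -0.002], [0.001, -1.0, -0.001], [-0.002, 0.001, -1.0]]
ft_force: [0.3, -0.6, -2.7]
grip_width: 0.0304
```

View pics/wrist4.png

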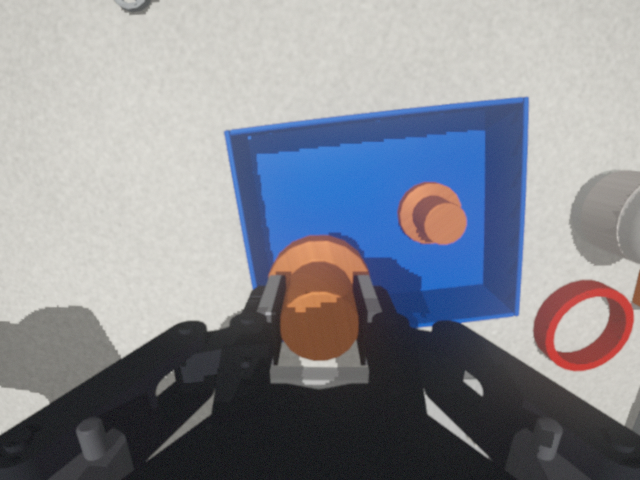

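Hub 1 stands upright in the tote at about (430,212). Hub 2 hangs over the near slot. The rim corners are at (227,131), (528,98) and (518,315).

Run:
```python
from h import *
w=load('wrist4')
print(onz(w,[(227,131),(528,98),(518,315)],.06).round(4),onz(w,[(430,212)],.016).round(4))
```

```text
[[0.4285 0.3835 0.06  ]
 [0.6227 0.4058 0.06  ]
 [0.6407 0.2503 0.06  ]] [[0.5792 0.321  0.016 ]]
```

```bash
python3 -m crank '[0,0,0,0,0.002,-0.02,10, 0,0,0,0,0,-0.03,10, 0,0,0,0,0,-0.03,10, 0,0,0,0,0,-0.02,10, 0,0,0,0,0,-0.01,10, 0,0,0,0,0,-0.006,10, 0,0,0,0,0,-0.002,10, 0,0,0,0,0,-0.001,10, 0,0,0,0,0,0,10, 0,0,0,0,0,0,30, 0,0,0,0,0,0,45, 0,0,0,0,0,0,52, 0,0,0,0,0,0,52, 0,0,0,0,0,0.015,52, 0,0,0,0,0,0.03,52, 0,0,0,0,0,0.04,52, 0,0,0,0,0,0.04,52]'
```

```text
time_s: 12.4
position: [0.4903, 0.3114, 0.1648]
tool_rot: [[1.0, -0.0, -0.0], [-0.0, -1.0, -0.0], [-0.0, 0.0, -1.0]]
ft_force: [-0.5, -0.2, -0.1]
grip_width: 0.0446
```

```bash
python3 -m crank '[0,0,0,0,0,0.035,50, 0,0,0,0,-0.02,0.035,50, 0,0,0,0.002,-0.04,0.035,50, 0,0,0,0.003,-0.04,0,50, 0,0,0,0.003,-0.04,0,50, 0,0,0,0.003,-0.04,0,50, 0,0,0,0.003,-0.04,0,50, 0,0,0,0.003,-0.04,0,50, 0,0,0,0.003,-0.04,0,50, 0,0,0,0.003,-0.04,0,50, 0,0,0,0.003,-0.04,0,50, 0,0,0,0.003,-0.04,0,50, 0,0,0,0.003,-0.04,0,50, 0,0,0,0.003,-0.04,0,50, 0,0,0,0.003,-0.04,0,50, 0,0,0,0.003,-0.04,0,50, 0,0,0,0,-0.01,0,50, 0,0,0,0,0,0,50, 0,0,0,0,0,0,50, 0,0,0,0,0,0,50]'
python3 - <<'E'
from h import *
w=shot('wrist','wrist5');shot('scene','scene5');shot('side','side5');
E
```

```text
time_s: 14.4
position: [0.5315, -0.2746, 0.2666]
tool_rot: [[1.0, 0.002, 0.0], [0.002, -1.0, 0.0], [0.0, -0.0, -1.0]]
ft_force: [-0.4, 0.1, 0.7]
grip_width: 0.0423
```

View pics/wrist5.png

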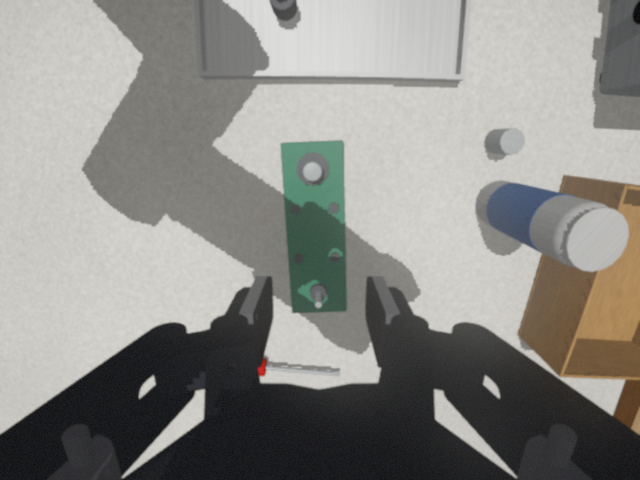

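The whole fixture is visible. The thick pin's top is at about (312,172), the thin pin's top is at about (318,304), and the plate corners are (281,143), (344,141), (347,310) and (293,312).

Run:
```python
from h import *
w=load('wrist5')
m=cv2.inRange(cv2.cvtColor(w['frame'],cv2.COLOR_RGB2HSV),(60,80,15),(90,255,255))
h=cv2.convexHull(np.argwhere(m[:330])[:,::-1].astype(np.int32)); q=cv2.approxPolyDP(h,4,True)[:,0]
P=onz(w,q,.014); print(q.tolist(),P.round(4).tolist())
r=cv2.minAreaRect(onz(w,h[:,0],.014)[:,:2].astype(np.float32)*1000); print(r)
print(onz(w,[(312,172),(318,304)],.05).round(4))
A=cv2.resize(w['frame'][130:320,270:360],None,fx=3,fy=3,interpolation=cv2.INTER_CUBIC)
s=load('scene5')['frame'][200:260,170:270]; t=load('scene5')['frame'][205:300,405:500]
B=np.vstack([cv2.resize(s,(400,240)),cv2.resize(t,(330,330))[:, :] if 0 else cv2.resize(t,(400,330))])
cv2.imwrite('pics/m2.png',np.hstack([A,B])[:,:,::-1])
```

```text
[[639, 6], [639, 19], [343, 304], [300, 309], [291, 278], [283, 144]] [[0.8775, -0.0553, 0.014], [0.8794, -0.0687, 0.014], [0.5604, -0.4045, 0.014], [0.5063, -0.4116, 0.014], [0.4959, -0.3693, 0.014], [0.4903, -0.2105, 0.014]]
((641.3065185546875, -185.33056640625), (513.963134765625, 184.4868621826172), 46.47200393676758)
[[ 0.5229 -0.2378  0.05  ]
 [ 0.5291 -0.3858  0.05  ]]
```

View pics/m2.png

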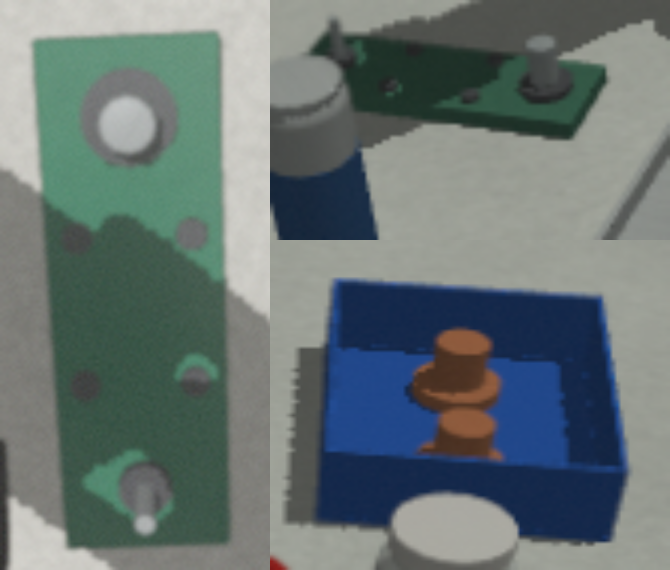

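The thick pin's top is at crop (126,124) and the thin pin's top at (145,524). The plate corners are (34,38), (219,32), (229,541) and (68,548). Both hubs stand upright in the tote. Next I'll move over the lever's balance point.

```bash
python3 - <<'E'
from h import *
w=load('wrist5')
f=lambda p:(np.array(p,float)+.5)/3+[270,130]-.5
c=onz(w,f([(34,38),(219,32),(229,541),(68,548)]),.014)[:,:2];ce=c.mean(0)
u=(c[2]+c[3]-c[0]-c[1]);u/=np.linalg.norm(u)
print('plate',c.round(4).tolist(),ce,np.degrees(np.arctan2(u[1],u[0])),ce-.075*u,ce+.075*u)
p=onz(w,f([(126,124),(145,524)]),.05)[:,:2];v=p[1]-p[0];print('pins',p,np.linalg.norm(v),np.degrees(np.arctan2(v[1],v[0])),p.mean(0))
E
python3 -m crank '[0,0,0.023,-0.005,0.02,0,50, 0,0,0.023,-0.006,0.03,0,50, 0,0,0.023,-0.006,0.03,-0.01,50, 0,0,0.023,-0.006,0.03,-0.015,50, 0,0,0.023,-0.006,0.03,-0.015,50, 0,0,0.023,-0.006,0.03,-0.015,50, 0,0,0.023,-0.006,0.03,-0.015,50, 0,0,0.023,-0.006,0.03,-0.015,50, 0,0,0.023,-0.006,0.03,-0.015,50, 0,0,0.023,-0.005,0.03,-0.015,50, 0,0,0,0,0.0085,0,50, 0,0,0,0,0,0,50, 0,0,0,0,0,0,50]'
python3 - <<'E'
from h import *
w=shot('wrist','wrist6')
E
```

```text
plate [[0.4881, -0.2087], [0.5559, -0.2065], [0.5644, -0.4129], [0.4966, -0.4163]] [ 0.5262398  -0.31108779] -87.66394272868641 [ 0.52318276 -0.23615012] [ 0.52929685 -0.38602546]
pins [[ 0.52256192 -0.23682716]
 [ 0.52913616 -0.3862131 ]] 0.149530536422082 -87.48013027867654 [ 0.52584904 -0.31152013]
time_s: 15.85
position: [0.474, 0.0218, 0.152]
tool_rot: [[0.974, 0.228, 0.002], [0.228, -0.974, -0.001], [0.001, 0.001, -1.0]]
ft_force: [0.3, 0.1, -0.1]
grip_width: 0.0425
```

View pics/wrist6.png

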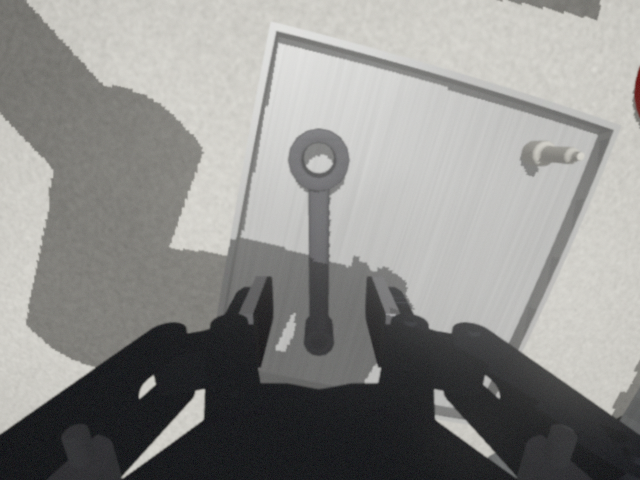

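The lever lies straight along the image column, aligned with the jaws. Its boss top is at about (319,159) and its eye top at about (319,341).

Run:
```python
from h import *
w=load('wrist6')
g=cv2.cvtColor(w['frame'],cv2.COLOR_RGB2GRAY)
m=(g[100:200,270:370]<120).astype(np.uint8)
n,l,st,c=cv2.connectedComponentsWithStats(m);i=1+st[1:,4].argmax();print(st[i])
for r in (205,225,245): 
    row=g[r,290:350].astype(float); gx=np.gradient(row); print(r,290+gx.argmin(),290+gx.argmax())
P=onz(w,[(319,159),(319,341)],[.041,.037])if 0 else np.vstack([onz(w,[(319,159)],.041),onz(w,[(319,341)],.037)])
a=onz(w,[(318.5,205),(318.5,245)],.035);print('arm',a)
d=(P[1]-P[0])[:2];L=np.linalg.norm(d);u=d/L;print(P.round(4),L,np.degrees(np.arctan2(u[1],u[0])),P[0,:2]+.052*u,P[1,:2]-.098*u)
```

```text
[ 21  40  56  60 976]
205 308 329
225 308 329
245 308 329
arm [[0.4675228  0.04262622 0.035     ]
 [0.47458871 0.0124005  0.035     ]]
[[ 0.4602  0.0756  0.041 ]
 [ 0.4939 -0.0684  0.037 ]] 0.14789051297563888 -76.81814747921699 [0.47204286 0.02493531] [0.47156181 0.02698921]
```

```bash
python3 -m crank '[0,0,0,-0.0015,0.0035,-0.02,50, 0,0,0,0,0,-0.03,50, 0,0,0,0,0,-0.03,50, 0,0,0,0,0,-0.02,50, 0,0,0,0,0,-0.015,50, 0,0,0,0,0,-0.008,50, 0,0,0,0,0,-0.005,50, 0,0,0,0,0,0,50, 0,0,0,0,0,0,50]' 90
```

```text
time_s: 16.8
position: [0.4723, 0.0257, 0.0238]
tool_rot: [[0.974, 0.228, 0.001], [0.228, -0.974, -0.0], [0.001, 0.0, -1.0]]
ft_force: [1.1, -0.5, -0.5]
grip_width: 0.0429
```

```bash
python3 -m crank '[0,0,0,0,0,0,30, 0,0,0,0,0,0,20, 0,0,0,0,0,0,10, 0,0,0,0,0,0,0, 0,0,0,0,0,0,0, 0,0,0,0,0,0,0, 0,0,0,0,0,0,0, 0,0,0,0,0,0.003,0, 0,0,0,0,0,0.007,0, 0,0,0,0,0,0.01,0, 0,0,0,0,0,0,0, 0,0,0,0,0,0,0, 0,0,0,0,0,0,0]' 90; python3 -c "
from h import *;o=observe();print(o['position'],o['ft_force'],o['wrist_torque'])"
```

```text
time_s: 18.1
position: [0.4716, 0.0259, 0.0431]
tool_rot: [[0.974, 0.228, -0.0], [0.228, -0.974, 0.0], [-0.0, -0.0, -1.0]]
ft_force: [0.2, 0.3, -6.0]
grip_width: 0.0143
[0.47164116 0.02594396 0.04305482] [ 0.15479306  0.34962266 -6.00346427] [0.06530487 0.00272974 0.00158607]
```

```bash
python3 -m crank '[0,0,0,0,0,0.02,0, 0,0,0,0,0,0.03,0, 0,0,0,0,0,0.03,0, 0,0,0,0,0,0.02,0, 0,0,0,0,0,0.01,0, 0,0,0,0,0,0,0, 0,0,0,0,0,0,0, 0,0,0,0,0,0,0]'; for i in 1 2 3; do python3 -m crank '[0,0,0,0,0,0,0]' >/dev/null; python3 -c "
from h import *;o=observe();print(o['ft_force'].round(2),o['wrist_torque'].round(3))"; done
python3 - <<'E'
from h import *
shot('wrist','wrist7');shot('side','side7')
A=load('wrist7')['frame'][80:430,170:470];B=load('side7')['frame'][150:350,250:450]
cv2.imwrite('pics/m3.png',np.hstack([cv2.resize(A,(429,500)),cv2.resize(B,(371,500))[:, :]])[:,:,::-1])
E
```

```text
time_s: 18.9
position: [0.4713, 0.026, 0.152]
tool_rot: [[0.974, 0.228, -0.003], [0.228, -0.974, 0.001], [-0.002, -0.001, -1.0]]
ft_force: [-0.1, 0.9, -6.9]
grip_width: 0.014
[ 0.14 -0.14 -6.79] [-0.009 -0.033 -0.006]
[-0.21  0.04 -7.18] [-0.061  0.061  0.041]
[-0.04 -0.07 -8.25] [ 0.006 -0.021  0.05 ]
```

View pics/m3.png

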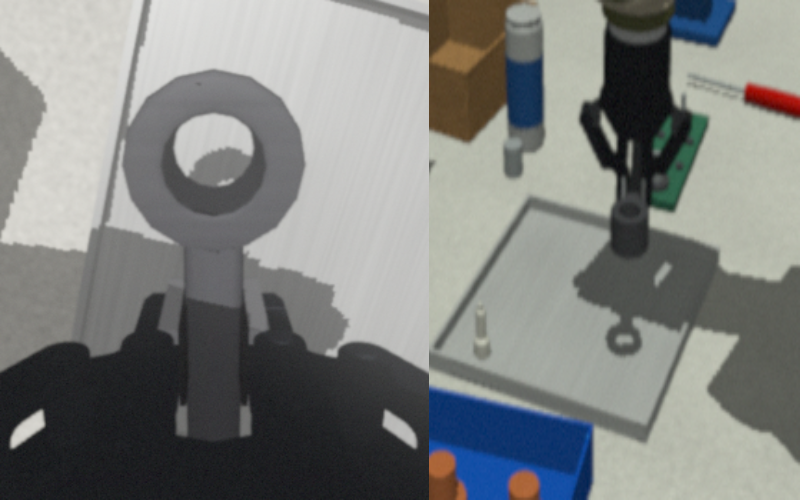

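The lever is gripped and hanging level, with the boss ring's top centred at about wrist pixel (320,190). The torque readings average near zero, so the grip is at the balance point. I've now viewed 12 pictures, so further checks will be numeric. Next I'll compute the boss position relative to the TCP.

Run:
```python
from h import *
w=load('wrist7');o=observe();p=o['position'];R=o['tool_rot'];print(p,np.degrees(np.arctan2(R[1,0],R[0,0])))
z=p[2]-.019+.036
for px in ((319.5,189.5),):
    b=onz(w,[px],z)[0];print('boss tool frame',(R.T@(b-p)).round(4))
# arm edges at visible rows
g=cv2.cvtColor(w['frame'],cv2.COLOR_RGB2GRAY).astype(float)
for r in (260,270,280): print(r,g[r,285:355:2].astype(int).tolist())
```

```text
[0.47182078 0.02591399 0.15308778] 13.179890055852592
boss tool frame [-0.0012 -0.0524 -0.017 ]
260 [121, 120, 119, 120, 118, 116, 111, 86, 92, 99, 105, 102, 102, 106, 103, 103, 105, 104, 104, 105, 105, 102, 103, 106, 104, 101, 95, 89, 116, 147, 162, 167, 185, 186, 193]
270 [121, 118, 118, 119, 115, 117, 115, 87, 92, 98, 100, 100, 102, 101, 102, 105, 103, 106, 104, 103, 103, 107, 104, 104, 103, 99, 93, 90, 117, 120, 119, 117, 119, 122, 121]
280 [117, 108, 100, 108, 112, 117, 117, 89, 90, 95, 98, 99, 104, 102, 104, 102, 103, 104, 102, 101, 104, 105, 101, 105, 100, 96, 89, 89, 120, 122, 123, 125, 124, 122, 119]
```

```bash
python3 -m crank '[0,0,-0.008,0.002,-0.012,0,0, 0,0,-0.0156,0.0045,-0.026,0,0, 0,0,-0.0156,0.0045,-0.026,0,0, 0,0,-0.0156,0.0045,-0.026,0,0, 0,0,-0.0156,0.0045,-0.026,0,0, 0,0,-0.0156,0.0045,-0.026,0,0, 0,0,-0.0156,0.0045,-0.026,0,0, 0,0,-0.0156,0.0045,-0.026,0,0, 0,0,-0.0156,0.0045,-0.026,0,0, 0,0,-0.0156,0.0045,-0.026,0,0, 0,0,-0.0156,0.0045,-0.026,0,0, 0,0,-0.0156,0.0045,-0.026,0,0, 0,0,-0.0156,0.0045,-0.026,0,0, 0,0,-0.008,0.002,-0.016,0,0, 0,0,0,0,0,0,0, 0,0,0,0,0,-0.01,0, 0,0,0,0,0,-0.01,0, 0,0,0,0,0,-0.009,0, 0,0,0,0,0,-0.005,0, 0,0,0,0,0,0,0]'
python3 -m crank '[0,0,0,0,0,0,0, 0,0,0,0,0,0,0, 0,0,0,0,0,0,0]'
python3 - <<'E'
from h import *
o=observe();p=o['position'];R=o['tool_rot']
print(p.round(4),np.degrees(np.arctan2(R[1,0],R[0,0])),o['ft_force'].round(1),o['wrist_torque'].round(3))
u=-R[:,1]*-1
for v in (R[:,1],): print('boss',p-.052*v,'eye',p+.098*v)
for n in ('wrist','scene','side'): shot(n,n+'8')
E
```

```text
time_s: 21.3
position: [0.5296, -0.3135, 0.1182]
tool_rot: [[1.0, 0.027, -0.001], [0.027, -1.0, 0.001], [-0.001, -0.001, -1.0]]
ft_force: [-0.2, -0.3, -6.8]
grip_width: 0.0141
time_s: 21.6
position: [0.53, -0.3142, 0.1197]
tool_rot: [[1.0, 0.027, 0.001], [0.027, -1.0, -0.001], [0.001, 0.001, -1.0]]
ft_force: [0.1, 0.7, -6.3]
grip_width: 0.0144
[ 0.53   -0.3142  0.1197] 1.538407481970668 [ 0.1  0.7 -6.3] [ 0.057  0.014 -0.034]
boss [ 0.52861423 -0.26223604  0.11963796] eye [ 0.53264122 -0.41218195  0.11973286]
```

I included one sideways row too many, so I'm correcting the shift and the yaw.

```bash
python3 -m crank '[0,0,0.008,-0.0025,0.013,0,0, 0,0,0.008,-0.0025,0.0125,0,0, 0,0,0,0,0,0,0, 0,0,0,0,0,0,0, 0,0,0,0,0,0,0, 0,0,0,0,0,0,0]'
python3 - <<'E'
from h import *
o=observe();p=o['position'];R=o['tool_rot'];v=R[:,1]
print(p.round(4),np.degrees(np.arctan2(R[1,0],R[0,0])),o['ft_force'].round(1),o['wrist_torque'].round(3))
b=p-.052*v;e=p+.098*v;print('boss',b.round(4),'eye',e.round(4))
im={n:shot(n,n+'9') for n in ('wrist','scene','side')}
# wrist: dark boss ring and green/pin below through the bore
w=im['wrist'];z=p[2]-.019
print('predicted boss top px',proj(w,[[b[0],b[1],z+.036],[.5229,-.2365,.05]]).round(1))
for n in ('scene','side'):
    print(n,'boss/eye top px',proj(im[n],[[b[0],b[1],z+.036],[b[0],b[1],z],[e[0],e[1],z+.032],[e[0],e[1],z],[.5229,-.2365,.05],[.5292,-.3861,.05]]).round(1).tolist())
g=cv2.cvtColor(w['frame'],cv2.COLOR_RGB2GRAY)
for r in (160,175,190,205,220): print(r,g[r,250:390:4].tolist())
E
```

```text
time_s: 22.35
position: [0.5249, -0.2889, 0.1192]
tool_rot: [[0.999, 0.043, 0.0], [0.043, -0.999, -0.0], [0.0, 0.0, -1.0]]
ft_force: [0.9, 0.0, -7.1]
grip_width: 0.0143
[ 0.5249 -0.2889  0.1192] 2.439920015012398 [ 0.9  0.  -7.1] [ 0.011 -0.048 -0.001]
boss [ 0.5227 -0.2369  0.1192] eye [ 0.5291 -0.3868  0.1193]
predicted boss top px [[322.8 189.9]
 [321.7 168. ]]
scene boss/eye top px [[233.2, 180.5], [234.7, 192.7], [180.0, 176.4], [181.9, 186.9], [236.9, 209.2], [185.1, 203.0]]
side boss/eye top px [[374.2, 182.1], [373.7, 194.7], [388.7, 160.8], [388.1, 171.3], [372.9, 211.7], [387.1, 187.6]]
160 [205, 204, 208, 207, 108, 112, 115, 114, 115, 112, 113, 108, 104, 104, 93, 123, 108, 112, 103, 97, 96, 99, 109, 111, 114, 114, 115, 117, 116, 118, 114, 185, 211, 210, 207]
175 [208, 209, 137, 74, 99, 107, 110, 112, 107, 101, 68, 122, 113, 110, 108, 111, 112, 110, 110, 110, 112, 111, 80, 75, 73, 97, 109, 110, 113, 111, 113, 116, 114, 204, 207]
190 [129, 185, 68, 73, 72, 71, 68, 71, 69, 67, 64, 118, 122, 119, 75, 70, 70, 70, 69, 73, 71, 78, 79, 83, 73, 73, 82, 109, 112, 111, 114, 114, 114, 142, 205]
205 [127, 130, 82, 68, 66, 67, 67, 66, 67, 63, 58, 60, 56, 63, 72, 73, 73, 73, 103, 120, 121, 103, 72, 74, 75, 77, 98, 109, 111, 111, 112, 112, 110, 201, 207]
220 [124, 128, 124, 85, 67, 68, 68, 69, 64, 64, 63, 61, 59, 60, 59, 60, 59, 57, 59, 66, 72, 70, 75, 69, 108, 110, 108, 109, 108, 110, 108, 112, 207, 208, 207]
```

Run:
```python
from h import *
for n,b,a in (('side','side9',(345,165,410,222)),('scene','scene9',(165,165,262,222))):
    g=cv2.cvtColor(load(b)['frame'],cv2.COLOR_RGB2GRAY); x0,y0,x1,y1=a
    print(n,'cols from',x0)
    for r in range(y0,y1,2): print(r,''.join('#' if v<60 else '+' if v<95 else '-' if v<130 else '.' for v in g[r,x0:x1]))
```

```text
side cols from 345
165 ...................+#############-..-+########################-..
167 ....................+###########+.....+#############++++####+-...
169 ........................-+######+....+###########+-..............
171 ...........................+#####-..+###########+................
173 ...........................+##+##+++#######-.....................
175 ...........................+#++#######++###-.....................
177 ...........................+##+#######+###+-.....................
179 .........................--+##########+###+-.....................
181 ......................-+++################-......................
183 ......................++++##############+-.......................
185 ......................+#####+++++++###+-.........................
187 .....................-+##############+-...-......................
189 .....................-###############+...-+......................
191 .....................-################+--++......................
193 .....................-################++++++-....................
195 ....................--+####
[... 3226 characters left out ...]
........-##+++###++####+++++++++++++++++++++++++++++++++++++++++++-+++++++++++++++++++++
211 ...............-+####++#####++++#################+++++++++++++++++++++++++--++++++.-+++++++++++++
213 ..............-++####++#######+++################################+++++++++++++......-++++++++++++
215 ...................--+##############################################+++++++++++----.-.-++++++++++
217 .--...................-###############################################+++++++++++++++++++++++++++
219 -.....................-+##############################################+++++++++++++++++##-+++++++
221 .....................-+-+###################################+++++#######++#++++##+++++##-...+++++
```

```bash
python3 -m crank '[0,0,0,0,0,0,0, 0,0,0,0,0,0,0, 0,0,0,0,0,0,0]'; python3 -c "
from rig import *
print(observe()['qvel']); print(close_job())"
```

```text
time_s: 22.8
position: [0.5249, -0.2886, 0.1192]
tool_rot: [[0.999, 0.043, 0.0], [0.043, -0.999, 0.0], [0.0, -0.0, -1.0]]
ft_force: [-0.5, 1.2, -7.5]
grip_width: 0.0147
[-0.00958597  0.11778664  0.03708224  0.05027898  0.09117883 -0.00262676]
the job is handed in; nothing more can be done
None
```

I put both copper hubs into the blue tote, lowering each one inside before letting go. I then picked up the lever at its balance point and handed the job in at 22.8 s while holding it over the fixture.

**Hubs:** a camera picture taken after the second release showed both standing upright in the tote.

**Lever over the pins:** from the measured pose, the boss axis is within about 1 mm of the thick pin and the eye within about 1 mm of the thin one. The underside is about 5 cm above the pin tops. The side and scene pictures agree with this to about a pixel.

**Level and still:** the tool tilt is about 0°, and the wrist torque stayed near zero apart from noise. The wrist force is only the lever's weight, about 7 N, so nothing is touching the fixture.

**Things that disagreed or went wrong:**
- My first move to the fixture had one row too many and overshot by 26 mm in the air. It touched nothing, and I corrected it before the final checks.
- The wrist camera puts the boss about 1 mm off to the side of where the grip pose says it is. The scene camera is about 1–1.5 pixels off. Both fit the stated calibration accuracy.
- I did not re-measure the spark plug or the other objects at the end. The arm was not planned to touch them, and no contact force showed in the readings.

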